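Turn the catches in over the glass

ROBOT

A 7-joint arm with a two-finger parallel gripper is mounted at the origin on the work surface. World frame = base frame: x ahead of the robot, y to its left, z up, the work surface at z = 0. Lengths are in m, angles in rad, forces in N, time in s.
With the tool pointing down it reaches from about 0.35 to 0.9 m from the base axis. Payload 7.2 kg.
Tool frame: the origin (TCP) lies at the very end of the fingers, on their centre line; the grasp point (between the pads) lies 19 mm behind it; z points along the fingers, y is the line along which they close (so a half turn about z gives the same grasp; the last joint's range is limited). The gripper opens to 88 mm and grips with 3 to 60 N. Pads are 20 mm wide; open, the fingers measure 115 mm over their backs; the gripper's body (75 mm by 178 mm) begins 61 mm behind the grasp point.
Start: joints at [-1.18, 0.411, -0.013, 1.596, 0.006, 1.134, -0.082], TCP at [0.277, 0.56, 0.223] pointing down, gripper open.
Joint ranges: [-2.95, 2.95], [-0.29, 1.99], [-1.47, 1.44], [0.14, 2.54], [-1.03, 4.17], [0.13, 1.85], [-2.86, 2.86]. Speed limits (rad/s): [2.39, 2.39, 3.01, 3.01, 3.14, 3.14, 3.14].

INTERFACE

Orientations are given as a unit quaternion [w, x, y, z].
In Python, from rig import r gives the robot as it stands.
- The arm moves only by the tool send_rows, never from a script. Its argument "series" is a list of rows, each an object of numbers: "x", "y", "z": the shift along the tool's x, y, z as a fraction of full scale; "ax", "ay", "az": the turn, a rotation vector about the tool's x, y, z as a fraction of full scale; "fingers": the opening, from -1 (shut) to 1 (fully open). A call has 1 to 12 rows; each row shifts and turns the commanded pose from where the row before left it, along the tool's axes as they then stand; what a row does not reach is not made up. Full scale, the value 1, is 0.08 m for a shift and 30 degrees for a turn. A row lasts 1/8 s, in which the tool goes at most 62.5 mm and 10.7 degrees, less where a joint would pass 70% of its speed; a pose out of reach is approached as far as the arm can. A call with a number of a shift or a turn outside -1 to 1 is refused whole. A call with a gripper value outside its range is refused whole. The fingers move at their own pace and stop on an object; the grip force is fixed at half the most. Time passes only in rows, so rows that do not move let the fingers close. It gives the time, the measured TCP pose, the force, the opening and the grip force at its end, in the units of the state.
- r.state(): the state, without advancing time (a new reading comes with each control period).
- r.read_camera(name): name is "scene" or "top" or "wrist"; returns a dict with "img" (384x512x3 uint8, red, green, blue), "z_map" (384x512 float32, m along the optical axis (not along the pixel's ray), 0 where there is no reading), "fx", "fy", "cx", "cy" (pixels), "extrinsics" (4x4, takes a point from camera to world coordinates); the wrist camera has in their place "mount" (4x4, takes a point from camera to tool coordinates, whose origin is the TCP and whose axes are the flange's). Camera axes: x right, y down, z forward; pixel columns grow to the right and rows downward; lengths in m; the calibration is good to about 2 mm. A picture is of the moment at which its call begins: read the wrist's pose just before it.
- r.sign_off(): hands the job in; it is judged then, once.
The state is a dict: "time": time; "joint_positions": joint angles; "dq": joint speeds; "tau": joint torques, N m; "tcp_pos": TCP position; "eef_rot": TCP orientation; "contact_force": force on the tool from outside, world axes, zero at the start; "moment": the same for the moment, N m; "width": opening from 0.0 (shut) to 1.0 (fully open); "grasp_force": force on a finger pad.
Only numpy, scipy, OpenCV 4.12 (cv2) and the standard library are available. Lean on these libraries where they do the work, as an engineer would, in place of code of your own. Each camera call takes 0.05 s, during which the arm holds its last target. There are 200 camera calls.

TASK

Lock the new pane into the window sash: push the two catches that are turned away round with a fingertip until each points straight in over the glass, square to its rail. Push gently; do not pinch the catches or lean on the glass. Leave the two catches that already point in, the pane and everything lying around where they are.

Things in the scene. Friction and masses are not known exactly. Their poses are not given: they have to be found in the camera images.
- sash: the white window sash, fixed to the bench: a rectangular frame 220 mm along its x, 240 mm along its y, 30 mm high, rails 36 mm wide; origin at the centre of its underside, on the bench (z = 0), z up. Its left (+y) and right (-y) rails carry two turn catches each
- pane: the glass pane, loose in the sash's rebate, 144 x 164 x 7 mm, its top 1 mm below the top of the rails; origin at the centre of its underside, 22 mm above the bench
- catch_1_pivot (a point): on the vertical pivot axis of turn catch 1, on the middle line of the left (+y) rail, 40 mm above the bench, at half the height of the catch's arm. Its own x axis is fixed and points square to the rail, in over the pane; z up
- catch_1 (a joint): angle of turn catch 1, rad: 0 (and equally 6.283) when its arm points straight in over the pane, square to the rail; grows counter-clockwise seen from above; 3.142 = pointing straight out, away from the pane; stops at -0.35 and 6.63
- catch_1_tip (a point): middle of the outer end face of catch 1's arm, 58 mm from its pivot; x axis along the arm, outward. The catch is one dark steel bar, 14 mm wide and high (33 to 47 mm above the bench, 3 mm clear of the rail, 4 mm of the pane), on one side of a round hub 22 mm across. It turns stiffly (about 0.06 N m, or 1.3 N at 45 mm from the pivot) and stays where it is left
- catch_2_pivot (a point): on the vertical pivot axis of turn catch 2, on the middle line of the left (+y) rail, 40 mm above the bench, at half the height of the catch's arm. Its own x axis is fixed and points square to the rail, in over the pane; z up
- catch_2 (a joint): angle of turn catch 2, rad: 0 (and equally 6.283) when its arm points straight in over the pane, square to the rail; grows counter-clockwise seen from above; 3.142 = pointing straight out, away from the pane; stops at -0.35 and 6.63
- catch_2_tip (a point): middle of the outer end face of catch 2's arm, 58 mm from its pivot; x axis along the arm, outward. The catch is one dark steel bar, 14 mm wide and high (33 to 47 mm above the bench, 3 mm clear of the rail, 4 mm of the pane), on one side of a round hub 22 mm across. It turns stiffly (about 0.06 N m, or 1.3 N at 45 mm from the pivot) and stays where it is left
- catch_3_pivot (a point): on the vertical pivot axis of turn catch 3, on the middle line of the right (-y) rail, 40 mm above the bench, at half the height of the catch's arm. Its own x axis is fixed and points square to the rail, in over the pane; z up
- catch_3 (a joint): angle of turn catch 3, rad: 0 (and equally 6.283) when its arm points straight in over the pane, square to the rail; grows counter-clockwise seen from above; 3.142 = pointing straight out, away from the pane; stops at -0.35 and 6.63
- catch_3_tip (a point): middle of the outer end face of catch 3's arm, 58 mm from its pivot; x axis along the arm, outward. The catch is one dark steel bar, 14 mm wide and high (33 to 47 mm above the bench, 3 mm clear of the rail, 4 mm of the pane), on one side of a round hub 22 mm across. It turns stiffly (about 0.06 N m, or 1.3 N at 45 mm from the pivot) and stays where it is left
- catch_4_pivot (a point): on the vertical pivot axis of turn catch 4, on the middle line of the right (-y) rail, 40 mm above the bench, at half the height of the catch's arm. Its own x axis is fixed and points square to the rail, in over the pane; z up
- catch_4 (a joint): angle of turn catch 4, rad: 0 (and equally 6.283) when its arm points straight in over the pane, square to the rail; grows counter-clockwise seen from above; 3.142 = pointing straight out, away from the pane; stops at -0.35 and 6.63
- catch_4_tip (a point): middle of the outer end face of catch 4's arm, 58 mm from its pivot; x axis along the arm, outward. The catch is one dark steel bar, 14 mm wide and high (33 to 47 mm above the bench, 3 mm clear of the rail, 4 mm of the pane), on one side of a round hub 22 mm across. It turns stiffly (about 0.06 N m, or 1.3 N at 45 mm from the pivot) and stays where it is left
- cork_block: cork sanding block lying on the middle of the pane, 50 x 26 x 24 mm; origin at the centre of its underside
- screwdriver: loose screwdriver lying beside the sash on its right (-y) side
- hammer: loose hammer lying beside the sash on its left (+y) side
- points_jar: small closed jar, 48 mm across and 60 mm high, standing beyond the sash
- pot: terracotta pot, 80 mm across and 75 mm high, standing beyond the sash
- putty_knife: loose putty knife lying between the robot and the sash
Things that resemble listed ones, but are neither listed nor needed, are in the scene too. Of the things that look like the pane, the middle-sized one is meant.

How it is judged:
At the end, for the whole second after the job is handed in: all four catches point in over the pane within 0.26 rad (15 degrees) of square to their rails and are at rest, and the pane still lies at rest in its rebate (height within 3 mm) ((value of joint catch_1 between -0.26 and 0.26 rad or value of joint catch_1 between 6.0232 and 6.5432 rad) and (value of joint catch_2 between -0.26 and 0.26 rad or value of joint catch_2 between 6.0232 and 6.5432 rad) and (value of joint catch_3 between -0.26 and 0.26 rad or value of joint catch_3 between 6.0232 and 6.5432 rad) and (value of joint catch_4 between -0.26 and 0.26 rad or value of joint catch_4 between 6.0232 and 6.5432 rad) and velocity of joint catch_1 between -0.1 and 0.1 rad/s and velocity of joint catch_3 between -0.1 and 0.1 rad/s and height (world z) of pane between 0.019 and 0.025 m and linear speed of pane below 0.02 m/s); the robot touches nothing.
It fails at once if a catch that already held the pane is turned by more than about 15 degrees (value of joint any of catch_2, catch_4 above 0.26 rad or value of joint any of catch_2, catch_4 below -0.26 rad).
It fails at once if the pane is lifted (more than 6 mm) or pressed with more than 10 N (height (world z) of pane above 0.028 m or contact force between the fingers and pane above 10 N).
It fails at once if a catch is pinched or forced (more than 20 N between it and the fingers) (contact force between the fingers and catch_1 above 20 N or contact force between the fingers and catch_2 above 20 N or contact force between the fingers and catch_3 above 20 N or contact force between the fingers and catch_4 above 20 N).
It fails at once if a tool, jar, pot or block is moved by more than 20 mm or lifted (distance of any of cork_block, screwdriver, hammer, points_jar, pot, putty_knife from where it was at the start of the episode above 0.02 m).
It also fails if it takes over 58 s, if anything falls off the work surface, if the arm or the gripper's body presses on something with over 40 N, if the wrist force passes 120 N, or if a joint passes its speed limit or range.

## Working session

There is one attempt and no reset: what is moved stays moved. The work goes in short steps, Python scripts to look and compute and a tool call to move; the robot and the scene stay as the last step left them, time stands still between calls to the robot, and variables do not carry over. Pictures are saved under pics/ and viewed, at most 10 in all, crops included, and the job is handed in when it is done.

Besides the shell and the picture viewer there is one more tool, called after ">>>" by a JSON object that holds its "op" and its "data". send_rows: Moves the arm, as the interface text tells. Shift numbers are shares of 0.08 m and turn numbers shares of 30 degrees, none past 1 either way. Its arguments: {"type":"object","properties":{"series":{"type":"array"}},"required":["series"]}

```bash
mkdir -p pics; ls; python3 - <<'E'
from rig import r
import cv2,numpy as np
for n in("top","scene"):
    c=r.read_camera(n); cv2.imwrite(f"pics/{n}0.png",cv2.resize(c["img"][:,:,::-1],(800,600),interpolation=cv2.INTER_CUBIC))
    np.savez(n+"0.npz",**c); print(n,c["fx"],c["cx"],c["cy"],np.round(c["extrinsics"],3).tolist())
s=r.state();print(s)
E
```

```text
pics
top 495.3269180665114 247.97034809426202 191.03850241227036 [[-0.028, -0.994, 0.108, 0.304], [-1.0, 0.03, 0.01, -0.138], [-0.013, -0.107, -0.994, 1.779], [0.0, 0.0, 0.0, 1.0]]
scene 499.48340500597635 257.4370766000755 189.1860980255516 [[0.594, 0.629, -0.502, 1.137], [0.805, -0.473, 0.359, -0.584], [-0.011, -0.617, -0.787, 1.114], [0.0, 0.0, 0.0, 1.0]]
{'time': 0.1, 'joint_positions': array([-1.18022576,  0.41183462, -0.01271743,  1.59694309,  0.00558783,
        1.13430915, -0.08220904]), 'dq': array([-0.00015538, -0.00170544, -0.00024141, -0.00296665,  0.00250791,
        0.00169808, -0.0013479 ]), 'tau': array([ 3.44534048e-03, -5.89105439e+01,  6.44288398e-01, -2.91712850e+01,
       -5.37189923e-02,  1.45523058e-02,  4.65959261e-05]), 'tcp_pos': array([0.27660577, 0.55995242, 0.22189105]), 'eef_rot': array([-1.21813565e-04,  2.27371638e-01,  9.73807787e-01, -7.19145515e-04]), 'contact_force': array([0.40714043, 0.17312285, 1.03219588]), 'moment': array([-0.01272619,  0.01872174,  0.01296927]), 'grasp_force': 0.0, 'width': 1.0006687534850134}
```

View pics/top0.png

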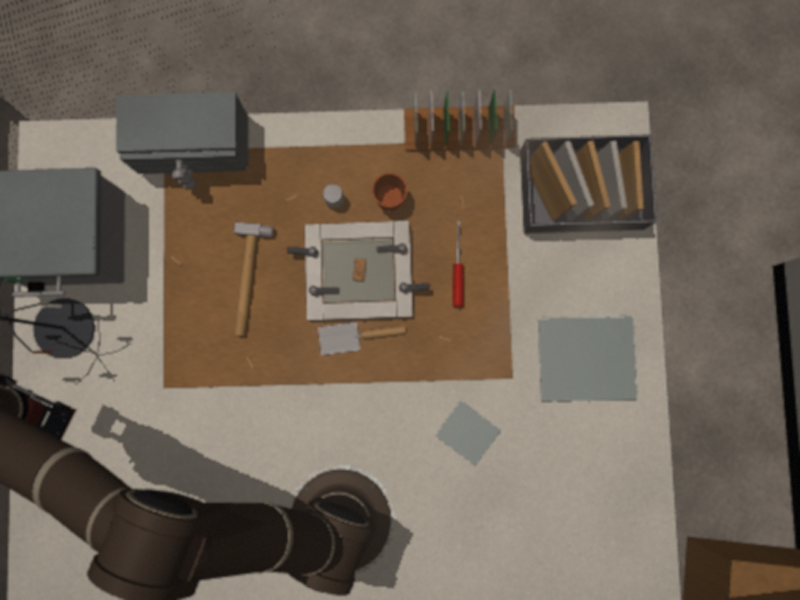

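View pics/scene0.png

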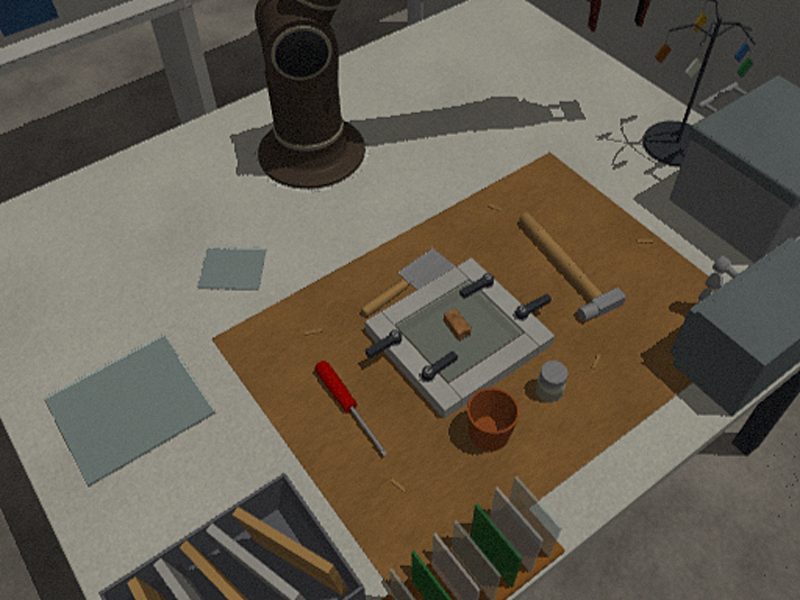

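The top view shows two catches turned outward: the far one on the left rail (hub at 313,252, tip at 289,251) and the near one on the right rail (hub at 405,288, tip at 429,287). The cork block sits at (360,270). I'll convert these pixels to positions.

```bash
cat > h.py <<'E'
import numpy as np
from rig import r
from scipy.spatial.transform import Rotation as R
def px2w(c,E,u,v,z):
    d=E[:3,:3]@np.array([(u-c["cx"])/c["fx"],(v-c["cy"])/c["fy"],1.]); o=E[:3,3]
    return o+d*(z-o[2])/d[2]
def toolT():
    s=r.state(); q=s["eef_rot"]; T=np.eye(4); T[:3,:3]=R.from_quat([q[1],q[2],q[3],q[0]]).as_matrix(); T[:3,3]=s["tcp_pos"]; return T
E
python3 - <<'E'
from h import *
import cv2
c=np.load("top0.npz")
for n,u,v,z in[("hubLF",313,252,.047),("tipLF",289,251,.047),("hubRN",405,288,.047),("tipRN",429,287,.047),("hubLN",315,291,.047),("hubRF",402,249,.047),("c1",306,224,.03),("c2",409,221,.03),("c3",412,317,.03),("c4",307,320,.03),("pot",390,190,.075),("jar",333,195,.06),("drvtop",459,222,.01),("drvhandle",458,265,.02),("hamhead",272,231,.02),("hamhandle",246,290,.02),("knife",404,330,.01)]:
    print(n,px2w(c,c["extrinsics"],u*.64,v*.64,z).round(3))
c=r.read_camera("wrist");print(c["fx"],c["mount"].round(3).tolist())
T=toolT();print(T.round(3).tolist())
E
```

```text
hubLF [0.603 0.045 0.047]
tipLF [0.607 0.099 0.047]
hubRN [ 0.515 -0.161  0.047]
tipRN [ 0.515 -0.215  0.047]
hubLN [0.514 0.042 0.047]
hubRF [ 0.604 -0.157  0.047]
c1 [0.672 0.061 0.03 ]
c2 [ 0.671 -0.176  0.03 ]
c3 [ 0.45  -0.175  0.03 ]
c4 [0.45  0.063 0.03 ]
pot [ 0.734 -0.134  0.075]
jar [ 0.73  -0.004  0.06 ]
drvtop [ 0.67  -0.292  0.01 ]
drvhandle [ 0.567 -0.285  0.02 ]
hamhead [0.66  0.142 0.02 ]
hamhandle [0.524 0.203 0.02 ]
knife [ 0.422 -0.157  0.01 ]
294.03046752942987 [[0.001, -0.954, -0.3, 0.083], [1.0, 0.001, -0.0, -0.0], [0.0, -0.3, 0.954, -0.163], [0.0, 0.0, 0.0, 1.0]]
[[-0.897, 0.443, -0.0, 0.277], [0.443, 0.897, -0.001, 0.56], [-0.0, -0.001, -1.0, 0.222], [0.0, 0.0, 0.0, 1.0]]
```

>>> {"op": "send_rows", "data": {"series": [{"x":-0.3,"y":-0.46,"fingers":-1},{"x":-0.38,"y":-0.44,"fingers":-1},{"x":-0.38,"y":-0.44,"fingers":-1},{"x":-0.38,"y":-0.44,"fingers":-1},{"x":-0.38,"y":-0.44,"fingers":-1},{"x":-0.38,"y":-0.44,"fingers":-1},{"x":-0.38,"y":-0.44,"fingers":-1},{"x":-0.38,"y":-0.44,"fingers":-1},{"x":-0.38,"y":-0.44,"fingers":-1},{"az":-0.29,"fingers":-1},{"az":-0.29,"fingers":-1},{"az":-0.29,"fingers":-1}]}}

```text
schema error: expected keys x, y, z, ax, ay, az, fingers
```

>>> {"op": "send_rows", "data": {"series": [{"x":-0.3,"y":-0.46,"z":0,"ax":0,"ay":0,"az":0,"fingers":-1},{"x":-0.38,"y":-0.44,"z":0,"ax":0,"ay":0,"az":0,"fingers":-1},{"x":-0.38,"y":-0.44,"z":0,"ax":0,"ay":0,"az":0,"fingers":-1},{"x":-0.38,"y":-0.44,"z":0,"ax":0,"ay":0,"az":0,"fingers":-1},{"x":-0.38,"y":-0.44,"z":0,"ax":0,"ay":0,"az":0,"fingers":-1},{"x":-0.38,"y":-0.44,"z":0,"ax":0,"ay":0,"az":0,"fingers":-1},{"x":-0.38,"y":-0.44,"z":0,"ax":0,"ay":0,"az":0,"fingers":-1},{"x":-0.38,"y":-0.44,"z":0,"ax":0,"ay":0,"az":0,"fingers":-1},{"x":-0.38,"y":-0.44,"z":0,"ax":0,"ay":0,"az":0,"fingers":-1},{"x":0,"y":0,"z":0,"ax":0,"ay":0,"az":-0.29,"fingers":-1},{"x":0,"y":0,"z":0,"ax":0,"ay":0,"az":-0.29,"fingers":-1},{"x":0,"y":0,"z":0,"ax":0,"ay":0,"az":-0.29,"fingers":-1}]}}

```text
time: 1.65
tcp_pos: [0.3753, 0.1563, 0.2226]
eef_rot: [-0.0, -0.001, 1.0, 0.0]
contact_force: [-0.2, 1.1, -0.7]
width: 0.006
grasp_force: 0.0
```

```bash
python3 -c "
from h import *
print(toolT().round(4).tolist(),r.state()['joint_positions'].round(2))"
```

```text
[[-1.0, -0.0013, -0.0001, 0.3753], [-0.0013, 1.0, 0.0, 0.1563], [0.0001, 0.0, -1.0, 0.2226], [0.0, 0.0, 0.0, 1.0]] [-0.71  0.02  0.2   2.1  -0.01  1.02  1.07]
```

>>> {"op": "send_rows", "data": {"series": [{"x":-0.34,"y":-0.45,"z":0.04,"ax":0,"ay":0,"az":0,"fingers":-1},{"x":-0.34,"y":-0.45,"z":0.04,"ax":0,"ay":0,"az":0,"fingers":-1},{"x":-0.34,"y":-0.45,"z":0.04,"ax":0,"ay":0,"az":0,"fingers":-1},{"x":-0.34,"y":-0.45,"z":0.04,"ax":0,"ay":0,"az":0,"fingers":-1},{"x":-0.34,"y":-0.45,"z":0.04,"ax":0,"ay":0,"az":0,"fingers":-1},{"x":-0.34,"y":-0.45,"z":0.04,"ax":0,"ay":0,"az":0,"fingers":-1},{"x":0,"y":0,"z":0,"ax":0,"ay":0,"az":0,"fingers":-1},{"x":0,"y":0,"z":0,"ax":0,"ay":0,"az":0,"fingers":-1}]}}

```text
time: 2.65
tcp_pos: [0.5372, -0.0594, 0.203]
eef_rot: [-0.001, 0.002, 1.0, 0.0]
contact_force: [-1.1, 0.2, -0.7]
width: 0.006
grasp_force: 0.0
```

```bash
python3 - <<'E'
from h import *
import cv2
T=toolT(); c=r.read_camera("wrist"); np.savez("w1.npz",T=T,**c); print(T[:3,3].round(4))
cv2.imwrite("pics/w1.png",cv2.resize(c["img"][:,:,::-1],(800,600),interpolation=cv2.INTER_CUBIC))
E
```

```text
[ 0.5372 -0.0594  0.203 ]
```

View pics/w1.png

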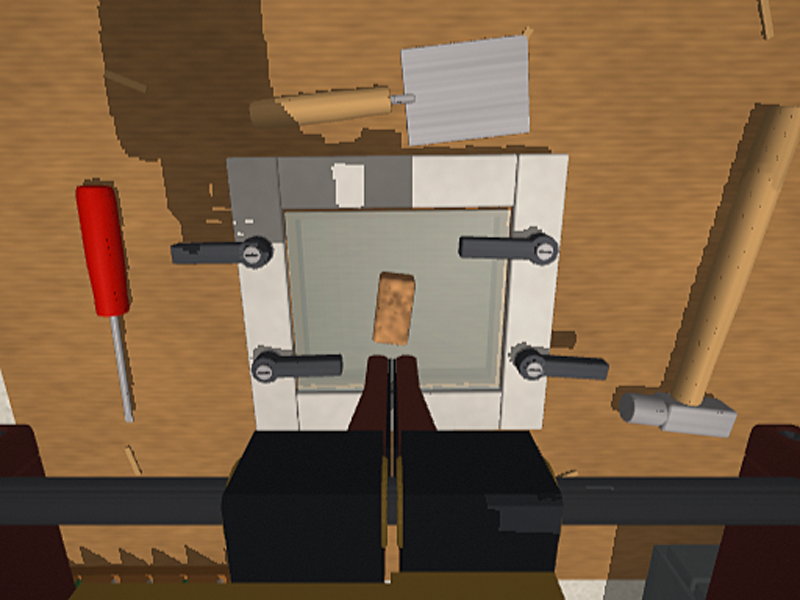

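The wrist view (near side at the top) shows these catches:
- Right near: screw at (251,252), tip at (172,255), turned out.
- Left far: screw at (533,368), tip at (606,369), turned out.
- Left near: screw at (543,249), pointing in.
- Right far: screw at (264,371), pointing in.

```bash
python3 - <<'E'
from h import *
c=np.load("w1.npz");E=c["T"]@c["mount"]
for n,u,v,z in[("hubRN",251,253,.05),("tipRN",172,250,.047),("hubLN",543,250,.05),("tipLN",460,243,.047),("hubRF",264,371,.05),("tipRF",341,361,.047),("hubLF",533,368,.05),("tipLF",606,365,.047),("corner nr",227,156,.03),("nl",568,153,.03),("blk",395,310,.053),("blk far",390,346,.053),("hamhd",620,408,.02),("drv",130,420,.01)]:
    print(n,px2w(c,E,u*.64,v*.64,z).round(4))
E
```

```text
hubRN [ 0.5162 -0.1569  0.05  ]
tipRN [ 0.5146 -0.2131  0.047 ]
hubLN [0.5146 0.0461 0.05  ]
tipLN [ 0.5101 -0.0113  0.047 ]
hubRF [ 0.6064 -0.1556  0.05  ]
tipRF [ 0.5997 -0.0975  0.047 ]
hubLF [0.6044 0.0472 0.05  ]
tipLF [0.6035 0.1034 0.047 ]
corner nr [ 0.4518 -0.1734  0.03  ]
nl [0.4503 0.0636 0.03  ]
blk [ 0.5572 -0.0567  0.053 ]
blk far [ 0.585  -0.0604  0.053 ]
hamhd [0.6561 0.1345 0.02  ]
drv [ 0.6729 -0.2899  0.01  ]
```

>>> {"op": "send_rows", "data": {"series": [{"x":-0.125,"y":0.455,"z":0.25,"ax":0,"ay":0,"az":0,"fingers":-1},{"x":-0.125,"y":0.455,"z":0.25,"ax":0,"ay":0,"az":0,"fingers":-1},{"x":-0.125,"y":0.455,"z":0.25,"ax":0,"ay":0,"az":0,"fingers":-1},{"x":-0.125,"y":0.455,"z":0.25,"ax":0,"ay":0,"az":0,"fingers":-1},{"x":0,"y":0,"z":0.17,"ax":0,"ay":0,"az":0,"fingers":-1},{"x":0,"y":0,"z":0.17,"ax":0,"ay":0,"az":0,"fingers":-1},{"x":0,"y":0,"z":0.17,"ax":0,"ay":0,"az":0,"fingers":-1},{"x":0,"y":0,"z":0.17,"ax":0,"ay":0,"az":0,"fingers":-1},{"x":0,"y":0,"z":0.17,"ax":0,"ay":0,"az":0,"fingers":-1},{"x":0,"y":0,"z":0.17,"ax":0,"ay":0,"az":0,"fingers":-1},{"x":0,"y":0,"z":0,"ax":0,"ay":0,"az":0,"fingers":-1},{"x":0,"y":0,"z":0,"ax":0,"ay":0,"az":0,"fingers":-1}]}}

```text
time: 4.2
tcp_pos: [0.5786, 0.0854, 0.042]
eef_rot: [0.0, 0.002, 1.0, -0.0]
contact_force: [1.0, 0.0, 0.3]
width: 0.007
grasp_force: 0.0
```

```bash
python3 - <<'E'
from h import *
def path(P,a,b,p0):
    th=np.radians(np.arange(a,b-1,-10)); d=np.c_[np.cos(th),np.sin(th)]; n=np.c_[-d[:,1],d[:,0]]
    c=np.array(P)+.040*d+(.007+.010*abs(n).sum(1))[:,None]*n
    q=np.vstack([p0,c]); D=np.diff(q,axis=0)/.08; print(c[0].round(4),c[-1].round(4)); print(np.c_[-D[:,0],D[:,1]].round(2).tolist())
p=r.state()["tcp_pos"]; print(p)
path((.604,.046),90,-90,p[:2])
path((.5155,-.158),-90,-270,(.5405,-.198))
E
```

```text
[0.57856047 0.08540448 0.04200664]
[0.587 0.086] [0.621 0.006]
[[-0.11, 0.01], [-0.07, 0.03], [-0.08, 0.02], [-0.09, 0.01], [-0.09, -0.01], [-0.09, -0.03], [-0.09, -0.05], [-0.08, -0.07], [-0.07, -0.09], [-0.05, -0.1], [-0.03, -0.07], [-0.02, -0.08], [-0.01, -0.09], [0.01, -0.09], [0.03, -0.09], [0.05, -0.09], [0.07, -0.08], [0.09, -0.07], [0.1, -0.05]]
[ 0.5325 -0.198 ] [ 0.4985 -0.118 ]
[[0.1, 0.0], [0.07, -0.03], [0.08, -0.02], [0.09, -0.01], [0.09, 0.01], [0.09, 0.03], [0.09, 0.05], [0.08, 0.07], [0.07, 0.09], [0.05, 0.1], [0.03, 0.07], [0.02, 0.08], [0.01, 0.09], [-0.01, 0.09], [-0.03, 0.09], [-0.05, 0.09], [-0.07, 0.08], [-0.09, 0.07], [-0.1, 0.05]]
```

>>> {"op": "send_rows", "data": {"series": [{"x":0,"y":0,"z":0.05,"ax":0,"ay":0,"az":0,"fingers":-1},{"x":-0.06,"y":0.01,"z":0,"ax":0,"ay":0,"az":0,"fingers":-1},{"x":-0.05,"y":0,"z":0,"ax":0,"ay":0,"az":0,"fingers":-1},{"x":-0.07,"y":0.03,"z":0,"ax":0,"ay":0,"az":0,"fingers":-1},{"x":-0.08,"y":0.02,"z":0,"ax":0,"ay":0,"az":0,"fingers":-1},{"x":-0.09,"y":0.01,"z":0,"ax":0,"ay":0,"az":0,"fingers":-1},{"x":-0.09,"y":-0.01,"z":0,"ax":0,"ay":0,"az":0,"fingers":-1},{"x":-0.09,"y":-0.03,"z":0,"ax":0,"ay":0,"az":0,"fingers":-1}]}}

```text
time: 5.2
tcp_pos: [0.6213, 0.088, 0.0378]
eef_rot: [0.0, 0.001, 1.0, 0.0]
contact_force: [-1.8, -0.5, -0.6]
width: 0.005
grasp_force: 0.8
```

```bash
python3 - <<'E'
from h import *
import cv2
T=toolT(); c=r.read_camera("wrist"); np.savez("w2.npz",T=T,**c); s=r.state(); print(T[:3,3].round(4),s["contact_force"],s["moment"])
cv2.imwrite("pics/w2.png",cv2.resize(c["img"][:,:,::-1],(800,600),interpolation=cv2.INTER_CUBIC))
E
```

```text
[0.6213 0.088  0.0378] [-0.24511513  0.90928044 -1.01271868] [0.26744651 0.2225723  0.01462942]
```

View pics/w2.png

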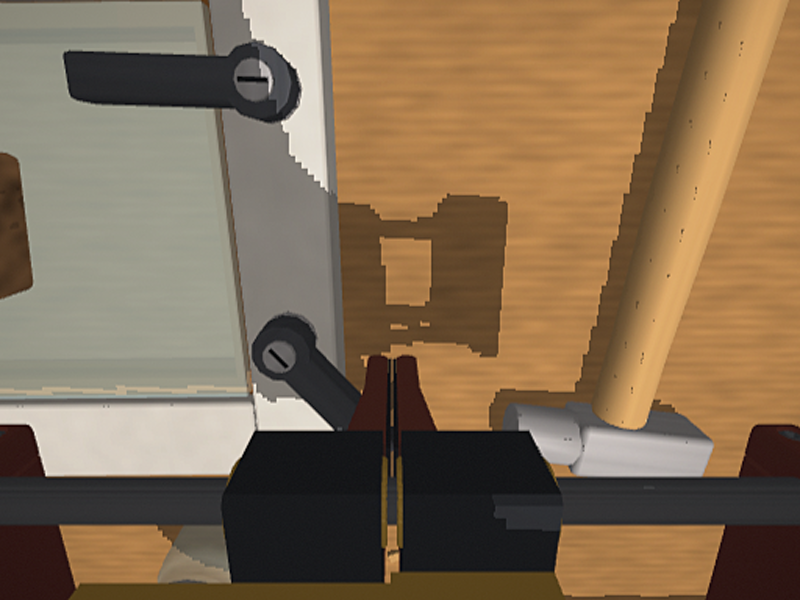

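The catch is turning: its hub is at (278,355) and the arm points down-right toward (350,420), about 45° round, with low force. I'll continue the arc.

>>> {"op": "send_rows", "data": {"series": [{"x":-0.09,"y":-0.05,"z":0,"ax":0,"ay":0,"az":0,"fingers":-1},{"x":-0.08,"y":-0.07,"z":0,"ax":0,"ay":0,"az":0,"fingers":-1},{"x":-0.07,"y":-0.09,"z":0,"ax":0,"ay":0,"az":0,"fingers":-1},{"x":-0.05,"y":-0.1,"z":0,"ax":0,"ay":0,"az":0,"fingers":-1},{"x":-0.03,"y":-0.07,"z":0,"ax":0,"ay":0,"az":0,"fingers":-1},{"x":-0.02,"y":-0.08,"z":0,"ax":0,"ay":0,"az":0,"fingers":-1},{"x":-0.01,"y":-0.09,"z":0,"ax":0,"ay":0,"az":0,"fingers":-1},{"x":0.01,"y":-0.09,"z":0,"ax":0,"ay":0,"az":0,"fingers":-1},{"x":0.03,"y":-0.09,"z":0,"ax":0,"ay":0,"az":0,"fingers":-1},{"x":0.05,"y":-0.09,"z":0,"ax":0,"ay":0,"az":0,"fingers":-1},{"x":0.07,"y":-0.08,"z":0,"ax":0,"ay":0,"az":0,"fingers":-1},{"x":0.09,"y":-0.07,"z":0,"ax":0,"ay":0,"az":0,"fingers":-1}]}}

```text
time: 6.75
tcp_pos: [0.6282, 0.0095, 0.038]
eef_rot: [0.0, 0.002, 1.0, -0.0]
contact_force: [1.8, 1.4, -0.2]
width: 0.005
grasp_force: 0.7
```

>>> {"op": "send_rows", "data": {"series": [{"x":0.06,"y":-0.03,"z":0,"ax":0,"ay":0,"az":0,"fingers":-1},{"x":0.04,"y":-0.02,"z":0,"ax":0,"ay":0,"az":0,"fingers":-1},{"x":0,"y":0,"z":0,"ax":0,"ay":0,"az":0,"fingers":-1}]}}

```text
time: 7.12
tcp_pos: [0.6202, 0.006, 0.0379]
eef_rot: [-0.0, 0.002, 1.0, -0.0]
contact_force: [1.0, -0.9, 0.3]
width: 0.007
grasp_force: 0.2
```

```bash
python3 - <<'E'
from h import *
import cv2
T=toolT(); c=r.read_camera("wrist"); s=r.state(); print(T[:3,3].round(4),s["contact_force"],s["moment"])
cv2.imwrite("pics/w3.png",cv2.resize(c["img"][:,:,::-1],(800,600),interpolation=cv2.INTER_CUBIC))
E
```

```text
[0.6202 0.006  0.0379] [ 0.17851249  0.1095481  -1.10954751] [ 0.02637285 -0.08102784  0.01953217]
```

View pics/w3.png

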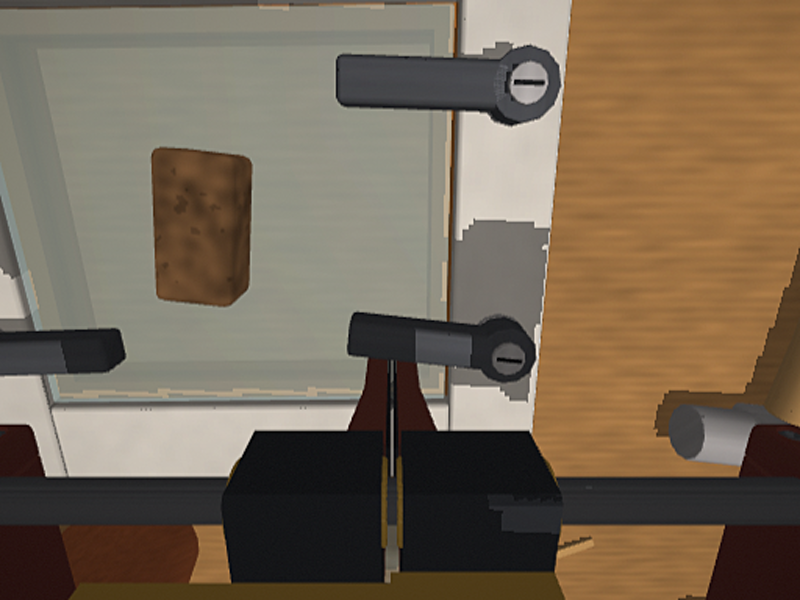

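Catch 1 now points in, about 5° past square, which is inside the 15° tolerance (screw at 510,360, arm end at 350,335). I'll retreat and go to the right near catch.

>>> {"op": "send_rows", "data": {"series": [{"x":-0.1,"y":0,"z":0,"ax":0,"ay":0,"az":0,"fingers":-1},{"x":0,"y":0,"z":-0.33,"ax":0,"ay":0,"az":0,"fingers":-1},{"x":0,"y":0,"z":-0.34,"ax":0,"ay":0,"az":0,"fingers":-1},{"x":0,"y":0,"z":-0.33,"ax":0,"ay":0,"az":0,"fingers":-1},{"x":0.18,"y":-0.425,"z":0,"ax":0,"ay":0,"az":0,"fingers":-1},{"x":0.18,"y":-0.425,"z":0,"ax":0,"ay":0,"az":0,"fingers":-1},{"x":0.18,"y":-0.425,"z":0,"ax":0,"ay":0,"az":0,"fingers":-1},{"x":0.18,"y":-0.425,"z":0,"ax":0,"ay":0,"az":0,"fingers":-1},{"x":0.18,"y":-0.425,"z":0,"ax":0,"ay":0,"az":0,"fingers":-1},{"x":0.18,"y":-0.425,"z":0,"ax":0,"ay":0,"az":0,"fingers":-1},{"x":0,"y":0,"z":0,"ax":0,"ay":0,"az":0,"fingers":-1},{"x":0,"y":0,"z":0,"ax":0,"ay":0,"az":0,"fingers":-1}]}}

```text
time: 8.68
tcp_pos: [0.542, -0.197, 0.1177]
eef_rot: [0.0, 0.002, 1.0, 0.0]
contact_force: [-0.1, 1.2, -0.2]
width: 0.005
grasp_force: 0.0
```

>>> {"op": "send_rows", "data": {"series": [{"x":0,"y":0,"z":0.25,"ax":0,"ay":0,"az":0,"fingers":-1},{"x":0,"y":0,"z":0.25,"ax":0,"ay":0,"az":0,"fingers":-1},{"x":0,"y":0,"z":0.25,"ax":0,"ay":0,"az":0,"fingers":-1},{"x":0,"y":0,"z":0.25,"ax":0,"ay":0,"az":0,"fingers":-1},{"x":0.06,"y":-0.01,"z":0,"ax":0,"ay":0,"az":0,"fingers":-1},{"x":0.06,"y":0,"z":0,"ax":0,"ay":0,"az":0,"fingers":-1},{"x":0.07,"y":-0.03,"z":0,"ax":0,"ay":0,"az":0,"fingers":-1},{"x":0.08,"y":-0.02,"z":0,"ax":0,"ay":0,"az":0,"fingers":-1},{"x":0.09,"y":-0.01,"z":0,"ax":0,"ay":0,"az":0,"fingers":-1},{"x":0.09,"y":0.01,"z":0,"ax":0,"ay":0,"az":0,"fingers":-1},{"x":0.09,"y":0.03,"z":0,"ax":0,"ay":0,"az":0,"fingers":-1},{"x":0.09,"y":0.05,"z":0,"ax":0,"ay":0,"az":0,"fingers":-1}]}}

```text
time: 10.18
tcp_pos: [0.4904, -0.1958, 0.0378]
eef_rot: [-0.0, 0.002, 1.0, -0.0]
contact_force: [1.5, 0.4, -0.3]
width: 0.002
grasp_force: 0.7
```

>>> {"op": "send_rows", "data": {"series": [{"x":0.08,"y":0.07,"z":0,"ax":0,"ay":0,"az":0,"fingers":-1},{"x":0.07,"y":0.09,"z":0,"ax":0,"ay":0,"az":0,"fingers":-1},{"x":0.05,"y":0.1,"z":0,"ax":0,"ay":0,"az":0,"fingers":-1},{"x":0.03,"y":0.07,"z":0,"ax":0,"ay":0,"az":0,"fingers":-1},{"x":0.02,"y":0.08,"z":0,"ax":0,"ay":0,"az":0,"fingers":-1},{"x":0.01,"y":0.09,"z":0,"ax":0,"ay":0,"az":0,"fingers":-1},{"x":-0.01,"y":0.09,"z":0,"ax":0,"ay":0,"az":0,"fingers":-1},{"x":-0.03,"y":0.09,"z":0,"ax":0,"ay":0,"az":0,"fingers":-1},{"x":-0.05,"y":0.09,"z":0,"ax":0,"ay":0,"az":0,"fingers":-1},{"x":-0.07,"y":0.08,"z":0,"ax":0,"ay":0,"az":0,"fingers":-1},{"x":-0.09,"y":0.07,"z":0,"ax":0,"ay":0,"az":0,"fingers":-1},{"x":0,"y":0,"z":0,"ax":0,"ay":0,"az":0,"fingers":-1}]}}

```text
time: 11.68
tcp_pos: [0.4913, -0.1213, 0.0378]
eef_rot: [0.0, 0.001, 1.0, 0.0]
contact_force: [0.3, 0.2, 1.0]
width: 0.007
grasp_force: 0.0
```

```bash
python3 - <<'E'
from h import *
import cv2
T=toolT(); c=r.read_camera("wrist"); s=r.state(); print(T[:3,3].round(4),s["contact_force"],s["moment"])
cv2.imwrite("pics/w4.png",cv2.resize(c["img"][:,:,::-1],(800,600),interpolation=cv2.INTER_CUBIC))
E
```

```text
[ 0.4913 -0.1213  0.0378] [-0.18392153 -0.57376816  0.36584857] [0.01806525 0.0420849  0.01934058]
```

View pics/w4.png

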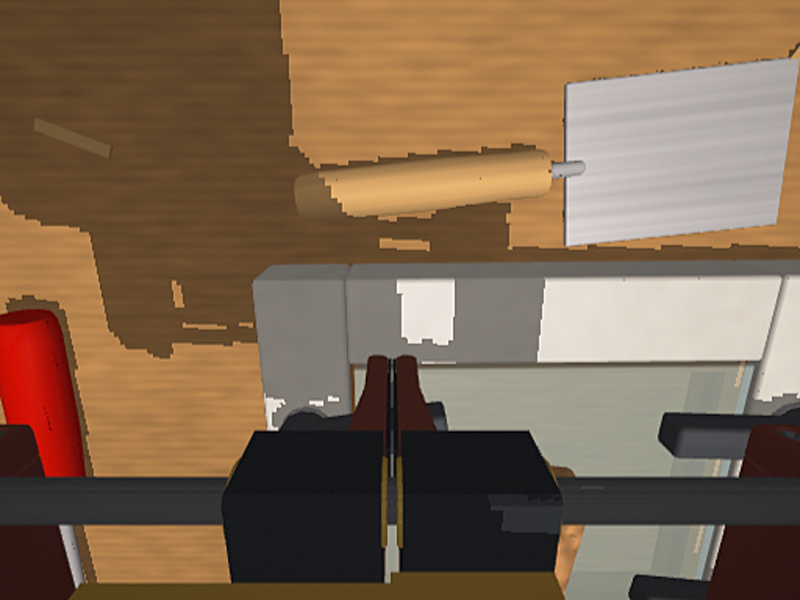

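The near edge is in view and the arm end shows beyond the fingers at (435,410), close to square. I'll push about 3 mm more, back off, rise and look from above.

>>> {"op": "send_rows", "data": {"series": [{"x":-0.04,"y":0.03,"z":0,"ax":0,"ay":0,"az":0,"fingers":-1},{"x":0,"y":0,"z":0,"ax":0,"ay":0,"az":0,"fingers":-1},{"x":0.12,"y":0,"z":0,"ax":0,"ay":0,"az":0,"fingers":-1},{"x":0,"y":0,"z":-0.4,"ax":0,"ay":0,"az":0,"fingers":-1},{"x":0,"y":0,"z":-0.4,"ax":0,"ay":0,"az":0,"fingers":-1},{"x":-0.1,"y":0.15,"z":-0.4,"ax":0,"ay":0,"az":0,"fingers":-1},{"x":-0.2,"y":0.3,"z":-0.4,"ax":0,"ay":0,"az":0,"fingers":-1},{"x":-0.2,"y":0.3,"z":-0.4,"ax":0,"ay":0,"az":0,"fingers":-1},{"x":-0.2,"y":0,"z":0,"ax":0,"ay":0,"az":0,"fingers":-1},{"x":0,"y":0,"z":0,"ax":0,"ay":0,"az":0,"fingers":-1},{"x":0,"y":0,"z":0,"ax":0,"ay":0,"az":0,"fingers":-1}]}}

```text
time: 13.1
tcp_pos: [0.5388, -0.0611, 0.1965]
eef_rot: [-0.001, 0.002, 1.0, -0.0]
contact_force: [-0.3, 0.4, -0.0]
width: 0.004
grasp_force: 0.0
```

```bash
python3 - <<'E'
from h import *
import cv2
T=toolT(); c=r.read_camera("wrist"); np.savez("w5.npz",T=T,**c)
cv2.imwrite("pics/w5.png",cv2.resize(c["img"][:,:,::-1],(800,600),interpolation=cv2.INTER_CUBIC))
E
```

```text
(no output)
```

View pics/w5.png

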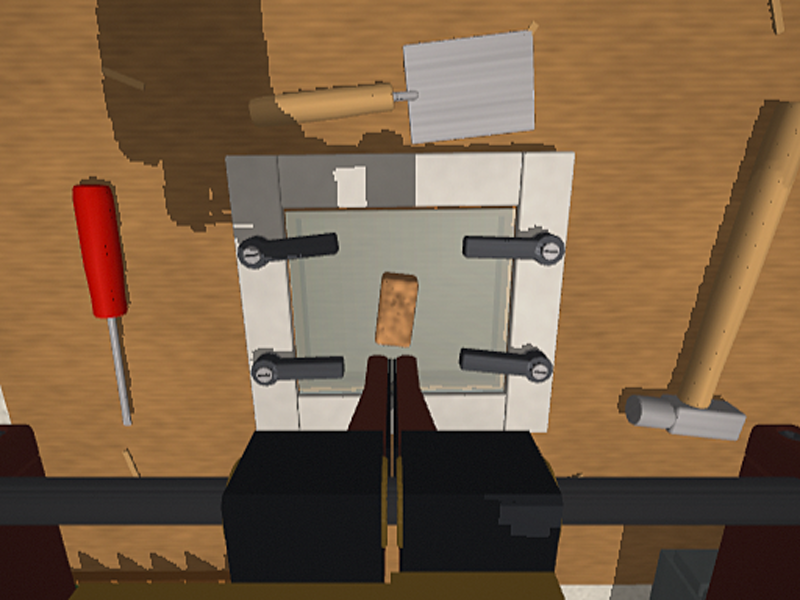

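All four catches point in. Catch 3 (hub 251,253, end 338,243) and catch 1 (hub 540,370, end 461,358) are each about 5° off square, within 15°. The arm is clear and nothing else looks moved.

```bash
python3 - <<'E'
from h import *
c=np.load("w5.npz");E=c["T"]@c["mount"]
for n,a,b in[("RN",(270,240),(336,233)),("LF",(530,355),(462,349)),("RF",(280,357),(343,356)),("LN",(535,238),(465,237))]:
    d=px2w(c,E,b[0]*.64,b[1]*.64,.047)-px2w(c,E,a[0]*.64,a[1]*.64,.047); print(n,np.degrees(np.arctan2(d[0],abs(d[1]))).round(1))
print(r.sign_off())
E
```

```text
RN -5.8
LF -5.6
RF -0.8
LN -1.0
the job is handed in; nothing more can be done
None
```

I pushed both turned-away catches (1 and 3) round to within about 6° of square, against the 15° limit; catches 2 and 4, the pane and the loose things look unmoved, and the job is handed in at about 13 s (no verdict shown).

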